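# Put the thickness board into the slab roller

### The arm

A 6-joint arm with a two-finger parallel gripper is mounted at the origin on the work surface. World frame = base frame: x ahead of the robot, y to its left, z up, the work surface at z = 0. Lengths are in mm, angles in rad, forces in N, time in s.
With the tool pointing down it reaches from about 225 to 725 mm from the base axis. Payload 3.1 kg.
Tool frame: the origin (TCP) lies between the finger pads; the fingertips stand 19 mm ahead of it and the grasp point (between the pads) is the TCP; z points along the fingers, y is the direction in which the jaws open and shut (so a half turn about z gives the same grasp; the last joint's range is limited). The gripper opens to 85 mm and grips with 20 to 120 N. Pads are 22 mm wide; open, the fingers measure 114 mm over their backs; the gripper's body (76 mm by 85 mm) begins 54 mm behind the grasp point. The pads swing forward as they close: fully open they stand 13 mm farther back than shut.
Start: joints at [1.017, 0.048, 0.099, 1.622, 0, 1.443], TCP at [216.857, 478.111, 250.312] pointing down, gripper open.
Joint ranges: [-2.91, 2.91], [-0.99, 1.94], [-1.21, 1.42], [-2.12, 2.29], [-1.49, 1.47], [-3.14, 3.14]. Speed limits (rad/s): [2.79, 2.79, 3.14, 3.14, 3.14, 3.14].

### API

Orientations are given as a unit quaternion [x, y, z, w].
In Python, from rig import ctrl gives the robot as it stands.
- The arm moves only by the tool move_arm, never from a script. Its argument "plan" is text: rows parted by semicolons, each of 7 numbers parted by spaces: the turn, a rotation vector about the tool's x, y, z in rad, then the shift along the tool's x, y, z in mm, then the closure in counts, from 0 (fully open) to 255 (shut). A call has 1 to 10 rows; each row is the pose to reach, as a shift and turn from the pose commanded when the call began, along the tool's axes at that moment; what a row does not reach only later rows make up. A row lasts 1/8 s, in which the tool goes at most 62.5 mm and 10.7 degrees, less where a joint would pass 70% of its speed; a pose out of reach is approached as far as the arm can. A call with a gripper value outside its range is refused whole. The fingers move at their own pace and stop on an object; "force" is the grip in N (left out, the last holds). Time passes only in rows, so rows that repeat a pose let the fingers close. It gives the time, the measured TCP pose, the force and the opening at its end, in the units of the state.
- ctrl.observe(): the state, without advancing time (a new reading comes with each control period).
- ctrl.camera(name): name is "scene" or "top" or "wrist"; returns a dict with "color" (480x640x3 uint8, blue, green, red), "intrinsics" (3x3 intrinsics, pixels), "k1" (the pictures are not rectified: a ray, as slopes to the right and down, at radius r is drawn at 1 + k1 r^2 times it, then the intrinsics apply), "origin" and "rotation" of the camera in the world. Camera axes: x right, y down, z forward; pixel columns grow to the right and rows downward; lengths in mm; the calibration is good to about 2 mm. A picture is of the moment at which its call begins. There is no depth.
- ctrl.close_job(): hands the job in, once; it reports no verdict.
The state is a dict: "time": time; "joints": joint angles; "joint_velocities": joint speeds; "effort": joint torques, N m; "tool_pos": TCP position; "orientation": TCP orientation; "force": force on the tool from outside, world axes, zero at the start; "moment": the same for the moment, N m; "grip_width": finger opening in mm.
Only numpy, scipy, OpenCV 4.12 (cv2) and the standard library are available. Lean on these libraries where they do the work, as an engineer would, in place of code of your own. Each camera call takes 0.05 s, during which the arm holds its last target. There are 200 camera calls.

### The job

Set the slab roller up for a thinner slab: the thickness board lies on the infeed end of its bed. Push it along under the roller and over the holder's raised lip until it is home against the end stop, then press its rear end down past the spring catches so that the board lies flat on the bed inside the holder. Work gently, by feel, without forcing the board or the machine, and leave the other things where they are.

Things in the scene. Friction and masses are not known exactly. Their poses are not given: they have to be found in the camera images.
- roller: Table-top slab roller, fixed. Origin on the table under the roller's axis, mid-width; x across it (crank on the +x side), y along the bed, z up. Boards are fed towards its own -y. The bed is a flat plate 55 mm above the table, y = -180 to +350 mm (infeed is +y). Side rails 12 mm above the bed run its whole length and leave a channel 125 mm wide. Forcing: over 20 N along, over 40 N down.
- bed_end (a point): Middle of the infeed end of the bed, on its surface (y = +350 mm on the roller machine, 55 mm above the table). Axes as the machine's.
- roller_axis (a point): Centre of the steel roller, 44 mm in diameter, 105 mm above the table: 28 mm free between it and the bed. Side plates stand at x = 91 to 103 mm either side, 42 mm before and behind the axis, 110 mm above the table.
- lip_mark (a point): Inner top edge of the lip bar of the aluminium board holder when that is at its middle setting. The holder (lip, straps, stop in one) can be clamped along the rails: it stands firm at an unmeasured place up to 22 mm either way in y from this mark, to be felt or seen. Lip top: 6 mm above the bed, flat for 8 mm towards +y, then a ramp 14 mm long down to the bed.
- stop_mark (a point): Foot of the holder's end stop (the face towards +y, 16 mm tall) at the middle setting, 162.5 mm from the lip's inner face; it is shifted together with the lip, by the same unmeasured amount. The pocket's floor between lip and stop is the bed.
- catch_mark (a point): Foot of the lip's inner face, middle setting. Two bevelled spring catches, 14 mm wide, 45 mm either side of it, stick out of that face by up to 4 mm: a board whose rear end has passed the lip hangs on them about 4 mm above the bed, until its rear end is pressed down, with some 6 to 17 N; they then spring against its rear edge and hold it to the stop.
- board: Thickness board, plain brown hardboard, 120 mm (its x) by 160 mm (its y) by 8 mm thick, about 0.13 kg, loose. Origin at the centre of its underside, axes along the roller's at the start: -y is the front end, fed first. It starts flat on the bed's infeed end between the rails, 2.5 mm clear of each.
- tail (a point): Middle of the board's rear (+y) lower edge, 80 mm behind its origin: the end to push on and to press down. Once the board's middle has passed the lip it tips front end down, and this edge rises to about 11 mm above the bed, sinking to 6 mm as it is pushed on.
- test_tile: Small terracotta test tile 60 x 30 x 7 mm lying on the outfeed end of the bed beyond the stop; bystander. Origin at its underside.
- loop_tool: Trimming tool with wooden handle and wire loop, about 175 mm long, on the table in front of the roller; bystander.
- wood_knife: Flat wooden modelling knife, 195 mm long, on the table; bystander.
- bisque_mug: Unglazed mug, 80 mm across, 90 mm tall, on the table; bystander.
- bisque_bowl: Unglazed bowl, 124 mm across, 55 mm tall, on the table; bystander.
- glaze_jar: Closed jar, 72 mm across, 95 mm tall, on the table; bystander.
- steel_rib: Flat steel scraper, 68 mm wide, 5 mm thick, on the table; bystander.
Things that resemble listed ones, but are neither listed nor needed, are in the scene too. Of the things that look like the board, the smallest one is meant.

How it is judged:
By the outcome, as a careful person would: the job done as asked, in the order asked, and still so for the second after the job is handed in, with the robot touching nothing.
It also fails if it takes over 54 s, if anything falls off the work surface, if the arm or the gripper's body presses on something with over 40 N, if the wrist force passes 120 N, or if a joint passes its speed limit or range.

## Working session

There is one attempt and no reset: what is moved stays moved. The work goes in short steps, Python scripts to look and compute and a tool call to move; the robot and the scene stay as the last step left them, time stands still between calls to the robot, and variables do not carry over. Pictures are saved under pics/ and viewed, about 8 in all and at most 12, crops included, and the job is handed in when it is done.

Besides the shell and the picture viewer there is one more tool, called by a JSON object that holds its "op" and its "data". move_arm: Moves the arm, as the interface text tells. Its arguments: {"type":"object","properties":{"plan":{"type":"string"},"force":{"type":"number"}},"required":["plan"]}

```bash
ls; mkdir -p pics
cat > h.py <<'E'
import numpy as np, cv2, pickle
from scipy.spatial.transform import Rotation as R
from rig import ctrl
def snap(n,tag):
    c=ctrl.camera(n); cv2.imwrite(f'pics/{tag}.png',c['color']); pickle.dump(c,open(f'pics/{tag}.pkl','wb')); return c
def load(tag): return pickle.load(open(f'pics/{tag}.pkl','rb'))
def ray(c,uv):
    K=np.array(c['intrinsics']); d=np.array([[c['k1'],0,0,0.]])
    p=cv2.undistortPoints(np.array([[uv]],float),K,d)[0,0]
    return np.array(c['origin']),np.array(c['rotation'])@np.array([p[0],p[1],1])
def onz(c,uv,z):
    o,d=ray(c,uv); return o+d*(z-o[2])/d[2]
def proj(c,P):
    q=np.array(c['rotation']).T@(np.array(P,float)-np.array(c['origin'])); x,y=q[0]/q[2],q[1]/q[2]
    s=1+c['k1']*(x*x+y*y); K=np.array(c['intrinsics']); return K[0,0]*x*s+K[0,2],K[1,1]*y*s+K[1,2]
E
python3 - <<'E'
from h import *
for n in('scene','top'):
    c=snap(n,n); print(n,c['origin'],c['k1'],np.round(c['rotation'],3).tolist())
print(ctrl.observe())
E
```

```text
pics
scene [1060.20541839  427.85286505  841.34202333] -0.02782335905305465 [0.425, 0.818, -0.346, -0.176]
top [ 199.94234461  -12.62381479 1370.47892546] -0.13903653487975628 [0.709, -0.7, 0.068, -0.057]
{'time': 0.1, 'joints': array([ 1.01721154e+00,  4.87066986e-02,  9.76973970e-02,  1.62196820e+00,
       -1.68537729e-05,  1.44298205e+00]), 'joint_velocities': array([ 0.00098122, -0.00305545,  0.00419253,  0.00230844,  0.00208364,
        0.00028098]), 'effort': array([ 1.74518951e-03, -3.39851868e+01,  3.20935428e+01,  1.58188795e-02,
       -2.24035434e-04,  3.89400657e-05]), 'tool_pos': array([216.58518237, 477.67373029, 249.18990111]), 'orientation': array([ 2.11280765e-01,  9.77424805e-01, -1.03071738e-03, -3.56473400e-04]), 'force': array([ 0.99735811, -0.30273853,  0.36510666]), 'moment': array([-0.03830612, -0.03292928, -0.04850852]), 'grip_width': 85.33968576422222}
```

View pics/top.png

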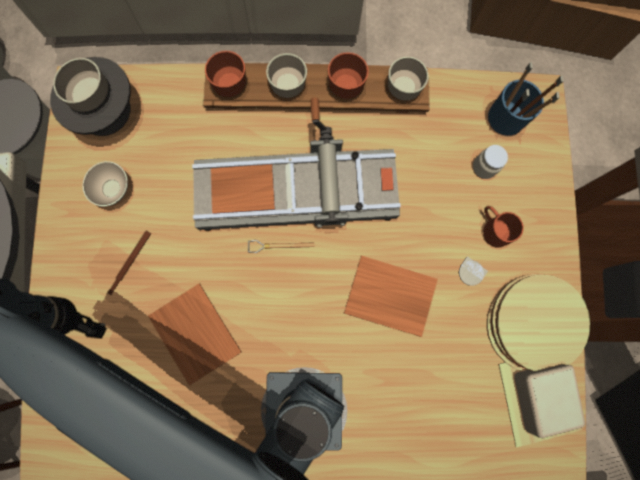

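View pics/scene.png

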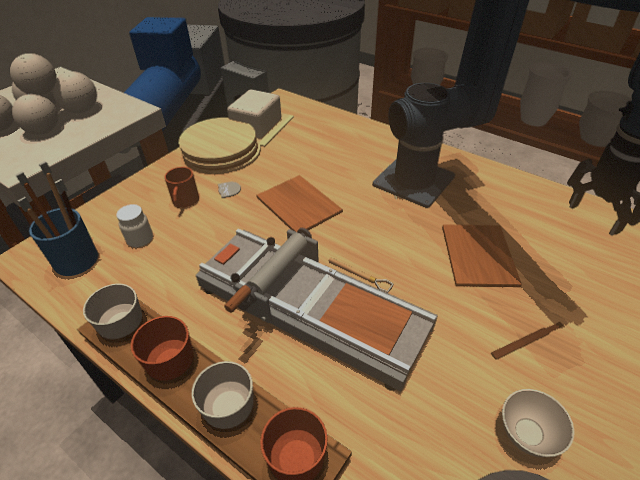

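```bash
sed -i "s/np.array(c\['rotation'\])/R.from_quat(c['rotation']).as_matrix()/g" h.py
python3 - <<'E'
from h import *
c=load('top'); im=c['color'][130:240,185:410]
cv2.imwrite('pics/crop1.png',cv2.resize(im,None,fx=3.5,fy=3.5,interpolation=cv2.INTER_CUBIC))
hsv=cv2.cvtColor(c['color'],cv2.COLOR_BGR2HSV)
# reddish brown mask
m=((hsv[...,0]<12)|(hsv[...,0]>175))&(hsv[...,1]>110); m=m.astype(np.uint8)*255
cs,_=cv2.findContours(m,cv2.RETR_EXTERNAL,cv2.CHAIN_APPROX_NONE)
for k in cs:
    if cv2.contourArea(k)>100:
        r=cv2.minAreaRect(k); b=cv2.boxPoints(r); z=63 if 200<r[0][0]<300 and 150<r[0][1]<220 else 8
        w=[onz(c,p,z)[:2].round(1).tolist() for p in b]
        print(np.round(r[0]),np.round(r[1],1),z,w, [round(float(np.linalg.norm(np.subtract(w[i],w[i-1]))),1) for i in range(2)])
E
```

```text
[194. 334.] [79.5 60.9] 8 [[229.5, 411.1], [315.8, 278.7], [144.9, 163.6], [60.7, 293.7]] [205.6, 158.0]
[391. 296.] [79.3 58.6] 8 [[249.2, -100.3], [395.6, -144.2], [337.2, -344.3], [191.6, -296.9]] [204.9, 152.8]
[128. 263.] [ 5.  72.1] 8 [[291.4, 524.1], [454.8, 428.5], [447.5, 416.5], [284.5, 512.0]] [13.9, 189.3]
[503. 228.] [38.8 38.3] 8 [[432.1, -466.7], [536.8, -485.4], [525.1, -594.1], [419.9, -573.7]] [107.7, 106.4]
[386. 179.] [22. 11.] 8 [[637.7, -198.4], [638.4, -228.5], [576.6, -227.4], [576.0, -197.7]] [61.7, 30.1]
[242. 188.] [44.6 62.1] 63 [[613.6, 255.1], [625.6, 93.9], [507.1, 83.5], [495.1, 241.8]] [119.2, 161.6]
[610. 251.] [180.5  62.5] 8 [[671.6, -755.5], [687.9, -957.6], [170.9, -929.5], [169.1, -738.9]] [502.8, 202.8]
[314. 108.] [21.  7.] 8 [[838.7, -5.6], [839.0, -25.2], [776.0, -25.9], [775.7, -6.6]] [63.0, 19.6]
[346.  75.] [40.5 46.1] 8 [[872.3, -24.0], [1006.0, -77.8], [954.3, -183.1], [822.9, -127.1]] [114.3, 144.1]
[225.  74.] [45. 40.] 8 [[983.2, 301.3], [983.3, 185.7], [842.3, 178.8], [841.8, 291.5]] [141.7, 115.6]
```

View pics/crop1.png

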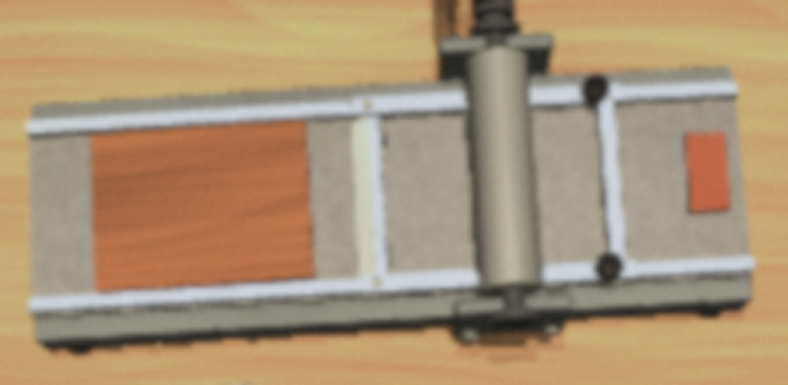

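The things like the board are at (194,334) at about 205x158 mm, (391,296) at about 205x153 mm, and (242,188) at 119x161 mm. The last is the smallest, matches 120x160 and lies on the bed infeed, as the crop confirms. The crop also shows the lip bar's inner edge at about crop (381,200), and the stop's +y face at about crop (606,185).

```bash
cat >> h.py <<'E'
YAW=0.0752
mx=np.array([np.cos(YAW),np.sin(YAW),0]); my=np.array([-np.sin(YAW),np.cos(YAW),0])
E
python3 - <<'E'
from h import *
c=load('top'); f=lambda u,v,z:onz(c,(185+u/3.5-.36,130+v/3.5-.36),z)
P={'railend_hi':f(28,127,67),'railend_lo':f(30,304,67),'out_hi':f(737,89,67),'out_lo':f(752,263,67),
'lip_hi':f(380,125,61),'lip_lo':f(384,270,61),'stop_hi':f(601,105,71),'stop_lo':f(611,262,71),
'rear_hi':f(91,137,63),'rear_lo':f(96,291,63),'front_hi':f(305,122,63),'front_lo':f(314,278,63)}
bc=np.array([560.4,168.6,0])
for k,v in P.items(): print(k,v.round(1)[:2],'machine-axes rel board c:',round((v-bc)@mx,1),round((v-bc)@my,1))
re=(P['railend_hi']+P['railend_lo'])/2; org=re-350*my; print('org from infeed',org.round(1)); 
oo=(P['out_hi']+P['out_lo'])/2; print('org from out',(oo+180*my).round(1), 'dir',np.arctan2(*(-(re-oo)[[0]]),(re-oo)[1]))
E
```

```text
railend_hi [617.2 298.5] machine-axes rel board c: 66.4 125.2
railend_lo [482.8 288.9] machine-axes rel board c: -68.3 125.8
out_hi [ 655.  -228.2] machine-axes rel board c: 64.5 -402.8
out_lo [ 521.5 -236.9] machine-axes rel board c: -69.3 -401.4
lip_hi [623.6  37.3] machine-axes rel board c: 53.2 -135.6
lip_lo [513.1  32. ] machine-axes rel board c: -57.4 -132.7
stop_hi [ 638.8 -126. ] machine-axes rel board c: 56.0 -299.7
stop_lo [ 519.4 -133. ] machine-axes rel board c: -63.6 -297.6
rear_hi [611.1 251.6] machine-axes rel board c: 56.8 79.0
rear_lo [494.  241.7] machine-axes rel board c: -60.7 77.9
front_hi [624.5  92.9] machine-axes rel board c: 58.2 -80.3
front_lo [505.9  82.8] machine-axes rel board c: -60.8 -81.5
org from infeed [576.3 -55.3  67. ]
org from out [574.7 -53.1  67. ] dir 0.07250483995474301
```

```bash
cat >> h.py <<'E'
bc=np.array([560.4,168.6,0])
def W(a,b,z): return bc+a*mx+b*my+np.array([0,0,z])   # a along machine x, b along machine y rel. board start centre
def st():
    s=ctrl.observe(); T=R.from_quat(s['orientation']).as_matrix(); p=s['tool_pos']; d=p-bc
    print('t%.2f'%s['time'],'a %.1f b %.1f z %.1f'%(d@mx,d@my,p[2]),'F(m) %.1f %.1f %.1f'%(s['force']@mx,s['force']@my,s['force'][2]),'M',np.round(s['moment'],2),'w %.1f'%s['grip_width'],'j',np.round(s['joints'],2))
    return s,T
def shift(target):
    s,T=st(); D=np.column_stack([my,mx,[0,0,-1]])
    print('turn',(R.from_matrix(T.T@D)).as_rotvec().round(4),'shift',(T.T@(target-s['tool_pos'])).round(1))
E
python3 -c "
from h import *
shift(W(-1.5,110,150))"
```

```text
t0.10 a -319.6 b 334.0 z 249.2 F(m) 1.0 -0.4 0.4 M [-0.04 -0.03 -0.05] w 85.3 j [ 1.02  0.05  0.1   1.62 -0.    1.44]
turn [-2.1000e-03  9.0000e-04  1.0698e+00] shift [-386.7  -43.5   99.2]
```

{"op": "move_arm", "data": {"plan": "0 0 0.15 -50 -6 0 110; 0 0 0.3 -100 -12 0 110; 0 0 0.45 -150 -18 0 110; 0 0 0.6 -210 -24 20 110; 0 0 0.75 -270 -30 40 110; 0 0 0.9 -330 -38 70 110; 0 0 1.07 -387 -43 100 110; 0 0 1.07 -387 -43 100 110; 0 0 1.07 -387 -43 100 110"}}

```text
time: 1.23
tool_pos: [551.0, 278.6, 149.1]
orientation: [0.68, 0.733, -0.001, -0.001]
force: [-0.3, -0.3, -0.3]
grip_width: 48.7
```

```bash
python3 -c "
from h import *
shift(W(-1.5,110,110)); c=snap('wrist','w1'); print(c['origin'])
for a,b,z in[(0,80,63),(60,80,63),(-60,80,63)]: print(proj(c,W(a,b,z)))"
```

```text
t1.23 a -1.1 b 110.4 z 149.1 F(m) -0.3 -0.3 -0.3 M [-0.02  0.04  0.  ] w 48.7 j [0.36 0.29 0.17 1.46 0.   1.86]
turn [-0.0029  0.0003 -0.0005] shift [-0.4 -0.3 39.1]
[546.88331704 346.7924872  272.39971077]
(np.float64(323.78284680303153), np.float64(296.4477497285436))
(np.float64(422.73908436615284), np.float64(296.44268969347087))
(np.float64(224.99393527321538), np.float64(296.4377576039348))
```

View pics/w1.png

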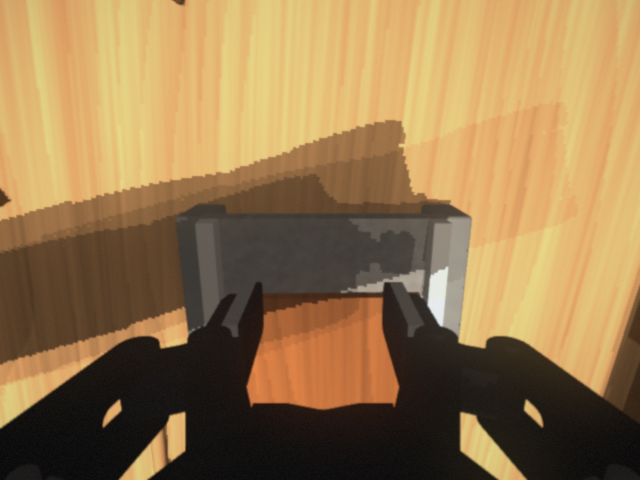

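The view shows the board's rear edge at row ~295 (predicted 296) and both fingers inside the rails. I'll go down and feel for the bed behind the board.

{"op": "move_arm", "data": {"plan": "0 0 0 0 0 30 110; 0 0 0 0 0 60 110; 0 0 0 0 0 67 110; 0 0 0 0 0 67 110"}}

```text
time: 1.78
tool_pos: [551.0, 280.0, 84.2]
orientation: [0.679, 0.734, 0.0, 0.0]
force: [-0.5, -0.2, 0.4]
grip_width: 48.5
```

{"op": "move_arm", "data": {"plan": "0 0 0 0 0 1 110; 0 0 0 0 0 2 110; 0 0 0 0 0 3 110; 0 0 0 0 0 3 110"}}

```text
time: 2.28
tool_pos: [551.6, 279.0, 80.4]
orientation: [0.68, 0.733, 0.0, 0.0]
force: [-0.4, 0.1, -0.0]
grip_width: 48.4
```

{"op": "move_arm", "data": {"plan": "0 0 0 0 0 1 110; 0 0 0 0 0 2 110; 0 0 0 0 0 2 110"}}

```text
time: 2.65
tool_pos: [551.4, 279.0, 78.0]
orientation: [0.68, 0.733, -0.0, -0.0]
force: [-0.8, -0.2, 0.4]
grip_width: 48.9
```

{"op": "move_arm", "data": {"plan": "0 0 0 0 0 1 110; 0 0 0 0 0 2 110; 0 0 0 0 0 2 110"}}

```text
time: 3.02
tool_pos: [551.4, 279.1, 76.2]
orientation: [0.68, 0.733, -0.0, -0.0]
force: [-0.1, 0.5, 0.1]
grip_width: 48.8
```

{"op": "move_arm", "data": {"plan": "0 0 0 0 0 1 110; 0 0 0 0 0 1.5 110; 0 0 0 0 0 1.5 110"}}

```text
time: 3.4
tool_pos: [551.5, 279.1, 74.7]
orientation: [0.68, 0.733, -0.0, -0.0]
force: [-0.7, 0.2, 0.5]
grip_width: 48.6
```

{"op": "move_arm", "data": {"plan": "0 0 0 0 0 1 110; 0 0 0 0 0 1 110"}}

```text
time: 3.65
tool_pos: [551.5, 279.1, 73.7]
orientation: [0.68, 0.733, -0.0, -0.0]
force: [0.6, 0.2, 0.0]
grip_width: 48.5
```

{"op": "move_arm", "data": {"plan": "0 0 0 0 0 1 110; 0 0 0 0 0 1 110"}}

```text
time: 3.9
tool_pos: [551.5, 279.1, 72.7]
orientation: [0.68, 0.733, -0.0, -0.0]
force: [0.9, 0.7, -0.9]
grip_width: 48.3
```

{"op": "move_arm", "data": {"plan": "0 0 0 0 0 1 110; 0 0 0 0 0 1 110"}}

```text
time: 4.15
tool_pos: [551.4, 279.1, 71.7]
orientation: [0.68, 0.733, -0.0, -0.0]
force: [-0.2, 0.2, 0.1]
grip_width: 48.4
```

{"op": "move_arm", "data": {"plan": "0 0 0 0 0 1 110; 0 0 0 0 0 1 110"}}

```text
time: 4.4
tool_pos: [551.6, 279.2, 71.3]
orientation: [0.68, 0.733, 0.0, 0.0]
force: [-1.7, -1.4, 3.2]
grip_width: 48.2
```

{"op": "move_arm", "data": {"plan": "0 0 0 0 0 1 110; 0 0 0 0 0 1 110"}}

```text
time: 4.65
tool_pos: [551.7, 279.1, 71.3]
orientation: [0.68, 0.733, 0.0, 0.0]
force: [-2.8, -0.8, 6.5]
grip_width: 48.2
```

Bed felt at TCP z = 71.3, so the fingertips are 16.3 mm below the TCP. I'll raise 6 and start pushing.

{"op": "move_arm", "data": {"plan": "0 0 0 0 0 -6 110; 0 0 0 -6 0 -6 110; 0 0 0 -12 0 -6 110; 0 0 0 -17 0 -6 110; 0 0 0 -21 0 -6 110; 0 0 0 -25 0 -6 110; 0 0 0 -30 0 -6 110; 0 0 0 -35 0 -6 110; 0 0 0 -40 0 -6 110"}}

```text
time: 5.78
tool_pos: [554.6, 238.9, 75.8]
orientation: [0.68, 0.733, 0.0, -0.0]
force: [-0.2, 1.7, -0.2]
grip_width: 48.6
```

```bash
cat >> h.py <<'E'
def board(c,zt=63):
    hsv=cv2.cvtColor(c['color'],cv2.COLOR_BGR2HSV)
    m=(((hsv[...,0]<12)|(hsv[...,0]>175))&(hsv[...,1]>110)).astype(np.uint8)*255; m[:,:190]=0; m[:150]=0; m[222:]=0; m[:,340:]=0
    k=max(cv2.findContours(m,cv2.RETR_EXTERNAL,cv2.CHAIN_APPROX_NONE)[0],key=cv2.contourArea)
    for p in cv2.boxPoints(cv2.minAreaRect(k)): d=onz(c,p,zt)-bc; print('corner a %.1f b %.1f'%(d@mx,d@my),end='; ')
    print()
E
python3 -c "
from h import *
st(); c=snap('top','t2'); board(c)"
```

```text
t5.78 a -0.5 b 70.6 z 75.8 F(m) -0.1 1.7 -0.2 M [ 0.07  0.04 -0.06] w 48.6 j [0.3  0.28 0.02 1.3  0.   1.79]
corner a 59.2 b 60.7; corner a 58.9 b -99.4; corner a -59.9 b -100.3; corner a -59.8 b 56.9;
```

{"op": "move_arm", "data": {"plan": "0 0 0 -4 0 0 110; 0 0 0 -8 0 0 110; 0 0 0 -12 0 0 110; 0 0 0 -16 0 0 110; 0 0 0 -20 0 0 110"}}

```text
time: 6.45
tool_pos: [556.1, 219.2, 75.9]
orientation: [0.68, 0.733, 0.0, -0.0]
force: [-0.0, 1.2, 0.2]
grip_width: 48.4
```

{"op": "move_arm", "data": {"plan": "0 0 0 -4 0 0 110; 0 0 0 -8 0 0 110; 0 0 0 -12 0 0 110; 0 0 0 -16 0 0 110; 0 0 0 -20 0 0 110"}}

```text
time: 7.08
tool_pos: [557.6, 199.0, 75.8]
orientation: [0.68, 0.733, -0.0, 0.0]
force: [0.2, 0.7, 0.6]
grip_width: 48.5
```

{"op": "move_arm", "data": {"plan": "0 0 0 -5 0 0 110; 0 0 0 -10 0 0 110; 0 0 0 -15 0 0 110; 0 0 0 -20 0 0 110; 0 0 0 -25 0 0 110; 0 0 0 -30 0 0 110"}}

```text
time: 7.82
tool_pos: [559.8, 169.0, 75.8]
orientation: [0.68, 0.733, -0.0, 0.0]
force: [-0.9, 1.6, 0.0]
grip_width: 48.6
```

```bash
python3 -c "
from h import *
st(); c=snap('top','t3'); board(c)"
```

```text
t7.83 a -0.6 b 0.5 z 75.8 F(m) -0.8 1.7 0.0 M [0.23 0.02 0.05] w 48.6 j [ 0.18  0.23 -0.04  1.29 -0.    1.67]
corner a 59.3 b -10.2; corner a 59.4 b -169.6; corner a -59.6 b -169.3; corner a -59.6 b -12.8;
```

{"op": "move_arm", "data": {"plan": "0 0 0 -5 0 0 110; 0 0 0 -10 0 0 110; 0 0 0 -15 0 0 110; 0 0 0 -20 0 0 110; 0 0 0 -25 0 0 110; 0 0 0 -30 0 0 110; 0 0 0 -35 0 0 110"}}

```text
time: 8.75
tool_pos: [562.4, 134.2, 75.8]
orientation: [0.68, 0.733, -0.0, -0.0]
force: [-0.1, 1.2, 0.3]
grip_width: 48.7
```

{"op": "move_arm", "data": {"plan": "0 0 0 -4 0 0 110; 0 0 0 -8 0 0 110; 0 0 0 -12 0 0 110; 0 0 0 -16 0 0 110; 0 0 0 -20 0 0 110; 0 0 0 -24 0 0 110; 0 0 0 -28 0 0 110"}}

```text
time: 9.62
tool_pos: [564.6, 106.4, 75.9]
orientation: [0.68, 0.733, 0.0, -0.0]
force: [-0.1, 1.1, 0.3]
grip_width: 48.4
```

```bash
python3 -c "
from h import *
st(); c=snap('top','t4'); board(c,72); s=snap('scene','s4'); c2=snap('wrist','w4')
A=cv2.resize(s['color'][220:400,190:450],None,fx=2.3,fy=2.3,interpolation=cv2.INTER_CUBIC)
cv2.imwrite('pics/m4.png',A)"
```

```text
t9.62 a -0.5 b -62.3 z 75.9 F(m) -0.1 1.1 0.3 M [0.26 0.05 0.02] w 48.4 j [ 0.07  0.21 -0.07  1.29  0.    1.57]
corner a 55.6 b -84.6; corner a 57.6 b -201.5; corner a -60.4 b -202.3; corner a -62.1 b -87.4;
```

View pics/m4.png

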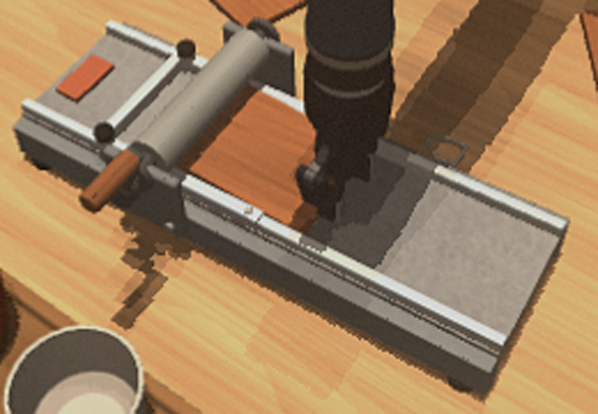

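The board has gone under the roller and its middle is past the lip. I'll raise 4 to clear the lip and push on.

{"op": "move_arm", "data": {"plan": "0 0 0 -3 0 -2 110; 0 0 0 -6 0 -4 110; 0 0 0 -10 0 -4 110; 0 0 0 -14 0 -4 110; 0 0 0 -18 0 -4 110; 0 0 0 -22 0 -4 110; 0 0 0 -26 0 -4 110; 0 0 0 -30 0 -4 110; 0 0 0 -34 0 -4 110; 0 0 0 -38 0 -4 110"}}

```text
time: 11.02
tool_pos: [567.4, 68.4, 79.8]
orientation: [0.68, 0.733, -0.0, -0.0]
force: [0.2, 0.6, -0.3]
grip_width: 48.4
```

{"op": "move_arm", "data": {"plan": "0 0 0 -2 0 0 110; 0 0 0 -4 0 0 110; 0 0 0 -6 0 0 110; 0 0 0 -8 0 0 110; 0 0 0 -10 0 0 110; 0 0 0 -12 0 0 110"}}

```text
time: 11.78
tool_pos: [568.3, 56.6, 79.8]
orientation: [0.68, 0.733, 0.0, -0.0]
force: [0.1, 0.4, -0.7]
grip_width: 48.4
```

{"op": "move_arm", "data": {"plan": "0 0 0 -1 0 0 110; 0 0 0 -2 0 0 110; 0 0 0 -3 0 0 110; 0 0 0 -4 0 0 110"}}

```text
time: 12.28
tool_pos: [568.5, 52.7, 79.8]
orientation: [0.68, 0.733, 0.0, -0.0]
force: [-0.1, 0.1, -0.1]
grip_width: 48.9
```

```bash
python3 -c "
from h import *
st(); c=snap('top','t5'); board(c,69)"
```

```text
t12.28 a -0.6 b -116.2 z 79.8 F(m) -0.1 0.1 -0.1 M [0.05 0.04 0.05] w 48.9 j [-0.03  0.2  -0.08  1.3   0.    1.47]
corner a 57.2 b -147.8; corner a 57.0 b -202.1; corner a -59.4 b -200.6; corner a -59.1 b -147.2;
```

```bash
python3 -c "
from h import *
c=snap('wrist','w5'); s=snap('scene','s5')
A=cv2.resize(c['color'][200:440,140:500],(720,480)); B=cv2.resize(s['color'][230:330,250:400],(720,480),interpolation=cv2.INTER_CUBIC)
cv2.imwrite('pics/m5.png',cv2.resize(np.vstack([A,B]),(500,600)))
for b,z in[(-127,61),(-127,69),(-134,61),(-112,55)]: print(b,z,[(np.array(proj(c,W(a,b,z)))-[140,200])*np.array([500/360,300/240]) for a in(-60,60)])"
```

```text
-127 61 [array([ 55.3806435 , 153.50909529]), array([451.56711897, 153.14974704])]
-127 69 [array([ 45.26557704, 165.98623838]), array([461.69855038, 165.61229176])]
-134 61 [array([ 57.7558907 , 171.96467236]), array([449.24018553, 171.6148205 ])]
-112 55 [array([ 57.43028222, 105.10104442]), array([449.40238665, 104.73177582])]
```

View pics/m5.png

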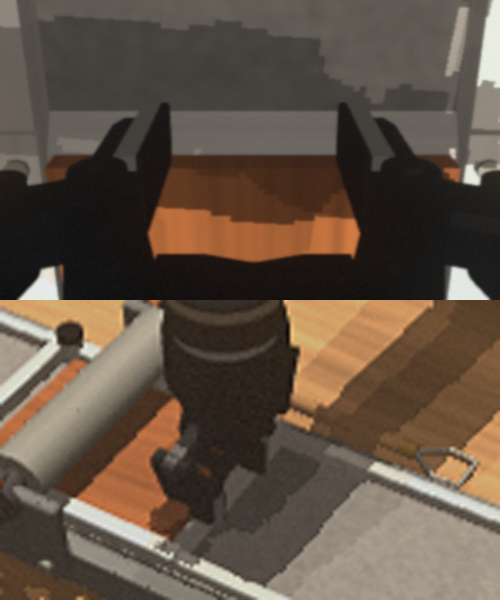

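The wrist crop shows the board's rear lower edge at row ~155 (153 predicted for b=-127) and the ramp foot at ~110, which puts it at b≈-114. The board is on the lip and still against the fingers. About 10 mm remain, in slow steps.

{"op": "move_arm", "data": {"plan": "0 0 0 -1 0 0 110; 0 0 0 -2 0 0 110; 0 0 0 -3 0 0 110; 0 0 0 -4 0 0 110; 0 0 0 -5 0 0 110; 0 0 0 -5 0 0 110"}}

```text
time: 13.18
tool_pos: [568.9, 47.6, 79.8]
orientation: [0.68, 0.733, -0.0, 0.0]
force: [-0.1, 0.9, -0.2]
grip_width: 48.8
```

{"op": "move_arm", "data": {"plan": "0 0 0 -1 0 0 110; 0 0 0 -2 0 0 110; 0 0 0 -2 0 0 110"}}

```text
time: 13.55
tool_pos: [569.1, 45.6, 79.8]
orientation: [0.68, 0.733, -0.0, 0.0]
force: [0.5, 0.1, 0.1]
grip_width: 48.6
```

{"op": "move_arm", "data": {"plan": "0 0 0 -1 0 0 110; 0 0 0 -1 0 0 110"}}

```text
time: 13.8
tool_pos: [569.2, 44.7, 79.8]
orientation: [0.68, 0.733, -0.0, 0.0]
force: [0.5, -0.7, -0.6]
grip_width: 48.4
```

{"op": "move_arm", "data": {"plan": "0 0 0 -1 0 0 110; 0 0 0 -1 0 0 110"}}

```text
time: 14.05
tool_pos: [569.2, 43.7, 79.8]
orientation: [0.68, 0.733, -0.0, 0.0]
force: [0.6, 0.8, -0.2]
grip_width: 48.5
```

{"op": "move_arm", "data": {"plan": "0 0 0 -1 0 0 110; 0 0 0 -1 0 0 110"}}

```text
time: 14.3
tool_pos: [569.3, 42.6, 79.9]
orientation: [0.68, 0.733, -0.0, 0.0]
force: [0.3, 0.0, 0.4]
grip_width: 48.7
```

{"op": "move_arm", "data": {"plan": "0 0 0 -1 0 0 110; 0 0 0 -1 0 0 110"}}

```text
time: 14.55
tool_pos: [569.4, 42.3, 79.9]
orientation: [0.68, 0.733, 0.001, -0.0]
force: [-0.6, 3.6, 0.3]
grip_width: 48.5
```

{"op": "move_arm", "data": {"plan": "0 0 0 -1 0 0 110; 0 0 0 -1 0 0 110"}}

```text
time: 14.8
tool_pos: [569.3, 42.2, 79.8]
orientation: [0.68, 0.733, 0.001, -0.001]
force: [-0.0, 4.9, 0.4]
grip_width: 48.6
```

It stopped at 5 N with the rear at b≈-137.7, which puts the front at -297.7. The stop face was seen at about -298.6, so the board is home. I'll back off, lift, and check from the wrist camera over the rear end.

{"op": "move_arm", "data": {"plan": "0 0 0 2 0 0 110; 0 0 0 4 0 0 110; 0 0 0 4 0 -6 110; 0 0 0 4 0 -13 110; 0 0 0 20 0 -23 110; 0 0 0 20 0 -23 110"}}

```text
time: 15.55
tool_pos: [568.9, 62.0, 104.6]
orientation: [0.679, 0.734, 0.001, 0.001]
force: [-0.9, -1.6, 1.9]
grip_width: 48.6
```

```bash
python3 -c "
from h import *
st();c=snap('wrist','w6'); t=snap('top','t6')
A=cv2.resize(c['color'][260:440,140:500],(720,360)); B=cv2.resize(t['color'][150:230,260:420],(480,240),interpolation=cv2.INTER_CUBIC)
B=cv2.copyMakeBorder(B,0,0,0,240,cv2.BORDER_CONSTANT)
cv2.imwrite('pics/m6.png',np.vstack([A,B]))
for b,z in[(-137,67),(-137,63),(-137,59),(-136,61),(-128,61)]: print(b,z,(np.array(proj(c,W(0,b,z)))-[140,260])*2)"
```

```text
t15.55 a 0.5 b -106.9 z 104.6 F(m) -1.1 -1.6 1.9 M [ 0.    0.03 -0.05] w 48.6 j [-0.01  0.18 -0.04  1.34  0.    1.49]
-137 67 [359.87807648 158.46108809]
-137 63 [359.93050121 149.67533609]
-137 59 [359.98079639 141.246739  ]
-136 61 [359.95140781 141.83437109]
-128 61 [359.91495437 112.78796554]
```

View pics/m6.png

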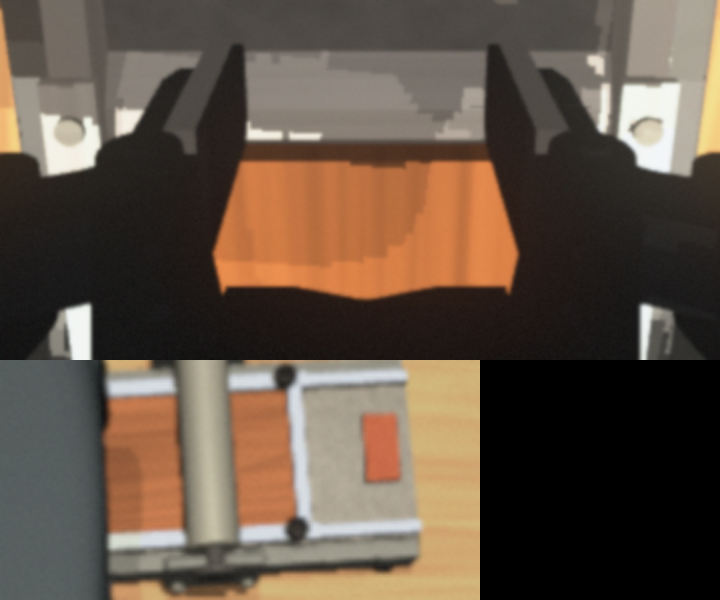

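The top view shows the front edge against the stop. In the wrist view the lip's inner edge is at row ~141 and the board's rear top edge at ~160 (158 predicted for z=67), so it is hanging on the catches. Now to press the rear end.

{"op": "move_arm", "data": {"plan": "0 0 0 -18 0 0 110; 0 0 0 -35 0 0 110; 0 0 0 -35 0 8 110; 0 0 0 -35 0 14 110; 0 0 0 -35 0 16 110; 0 0 0 -35 0 16 110"}}

```text
time: 16.4
tool_pos: [570.2, 26.2, 86.3]
orientation: [0.68, 0.733, -0.0, -0.0]
force: [-0.7, -0.6, 0.9]
grip_width: 48.2
```

{"op": "move_arm", "data": {"plan": "0 0 0 0 0 1 110; 0 0 0 0 0 2 110; 0 0 0 0 0 2 110"}}

```text
time: 16.77
tool_pos: [570.6, 25.9, 84.9]
orientation: [0.68, 0.733, 0.0, 0.0]
force: [0.2, 0.6, 0.6]
grip_width: 48.6
```

{"op": "move_arm", "data": {"plan": "0 0 0 0 0 1 110; 0 0 0 0 0 2 110; 0 0 0 0 0 2 110"}}

```text
time: 17.15
tool_pos: [570.7, 25.8, 83.2]
orientation: [0.68, 0.733, 0.0, 0.0]
force: [-0.4, -0.3, 1.9]
grip_width: 48.4
```

Contact at z≈83.3, as predicted. Pressing in small steps.

{"op": "move_arm", "data": {"plan": "0 0 0 0 0 1 110; 0 0 0 0 0 1 110"}}

```text
time: 17.4
tool_pos: [570.8, 25.8, 82.7]
orientation: [0.68, 0.733, 0.0, 0.0]
force: [-2.1, 0.0, 5.3]
grip_width: 48.3
```

{"op": "move_arm", "data": {"plan": "0 0 0 0 0 1 110; 0 0 0 0 0 1 110"}}

```text
time: 17.65
tool_pos: [570.9, 25.9, 81.7]
orientation: [0.68, 0.733, 0.0, 0.0]
force: [-2.3, 0.2, 5.6]
grip_width: 48.2
```

{"op": "move_arm", "data": {"plan": "0 0 0 0 0 1 110; 0 0 0 0 0 1 110"}}

```text
time: 17.9
tool_pos: [570.8, 25.8, 80.0]
orientation: [0.68, 0.733, 0.0, 0.0]
force: [1.1, -0.6, -0.2]
grip_width: 48.2
```

{"op": "move_arm", "data": {"plan": "0 0 0 0 0 1 110; 0 0 0 0 0 1 110"}}

```text
time: 18.15
tool_pos: [570.7, 25.7, 79.3]
orientation: [0.68, 0.733, 0.0, 0.0]
force: [-1.7, 0.6, 5.7]
grip_width: 48.5
```

{"op": "move_arm", "data": {"plan": "0 0 0 0 0 1 110; 0 0 0 0 0 1 110"}}

```text
time: 18.4
tool_pos: [570.8, 25.8, 79.3]
orientation: [0.68, 0.733, 0.0, 0.0]
force: [-3.3, 0.4, 8.1]
grip_width: 48.6
```

{"op": "move_arm", "data": {"plan": "0 0 0 0 0 1 110; 0 0 0 0 0 1 110"}}

```text
time: 18.65
tool_pos: [570.8, 25.8, 79.2]
orientation: [0.68, 0.733, 0.0, 0.001]
force: [-4.7, 0.7, 11.6]
grip_width: 48.2
```

It is solid at z=79.3, exactly bed + 8 mm. I'll lift clear and look.

{"op": "move_arm", "data": {"plan": "0 0 0 0 0 -4 110; 0 0 0 0 0 -15 110; 0 0 0 10 0 -40 110; 0 0 0 40 0 -75 110; 0 0 0 80 0 -110 110; 0 0 0 130 0 -140 110; 0 0 0 180 0 -160 110; 0 0 0 180 0 -160 110; 0 0 0 180 0 -160 110"}}

```text
time: 19.77
tool_pos: [557.0, 205.1, 236.2]
orientation: [0.68, 0.733, -0.001, 0.0]
force: [-0.4, 0.0, -0.1]
grip_width: 48.4
```

```bash
python3 -c "
from h import *
st();t=snap('top','t7');s=snap('scene','s7')
A=cv2.resize(t['color'][140:240,185:410],(720,320),interpolation=cv2.INTER_CUBIC);B=cv2.resize(s['color'][220:340,200:400],(466,280),interpolation=cv2.INTER_CUBIC)
B=cv2.copyMakeBorder(B,0,0,0,254,cv2.BORDER_CONSTANT)
cv2.imwrite('pics/m7.png',np.vstack([A,B]))"
```

```text
t19.77 a -0.7 b 36.7 z 236.2 F(m) -0.4 0.0 -0.1 M [ 0.03  0.03 -0.05] w 48.4 j [ 0.24  0.23  0.27  1.61 -0.    1.74]
```

View pics/m7.png

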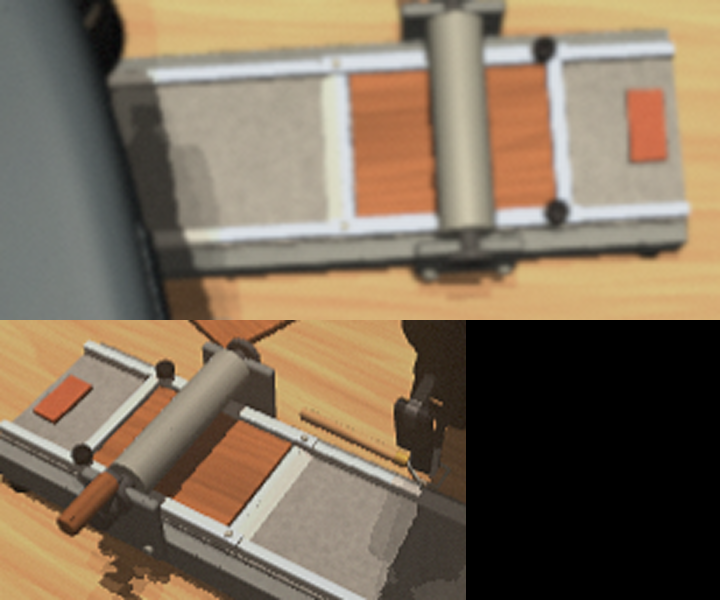

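The board sits square between the lip (crop column ~348) and the stop (~555), with both sides down and the tile and loop tool not moved. Handing in.

```bash
python3 -c "
from rig import ctrl
print(ctrl.close_job())"
```

```text
the job is handed in; nothing more can be done
None
```

The thickness board is home against the end stop and lies flat on the bed in the holder, and the job was handed in at about 20 s.

- **Push:** I used two half-open fingers to push the 120 x 160 mm board under the roller and over the lip. It stopped against the end stop at about 5 N, and no reading along the bed was higher.
- **Press:** The rear end went past the catches at about 6 N. It then bottomed out at 8 mm above the height I had felt for the bed, the board's own thickness. I pressed on to 11.6 N to confirm it was down.
- **Last checks:** The final pictures show the board square between lip and stop, the gripper clear, and the tile and loop tool in their places. The other things on the table were not checked in the final crops, but the arm never went near them.
- **Disagreement:** Before the lip, one top-view reading put the board's rear edge about 20 mm too far along, probably because the gripper hid it. The wrist view agreed with the expected position, and no other check failed.

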